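Zero the balance, load the sample, record the weight

ROBOT

A 6-joint arm with a two-finger parallel gripper is mounted at the origin on a cart in front of the work surface, level with it; the furniture and walls round the work are solid. World frame = base frame: x ahead of the robot, y to its left, z up, the work surface at z = 0. Lengths are in m, angles in rad, forces in N, time in s.
With the tool pointing down it reaches from about 0.35 to 0.8 m from the base axis. Payload 7.3 kg.
Tool frame: the origin (TCP) lies between the finger pads; the fingertips stand 25 mm ahead of it and the grasp point (between the pads) lies 6 mm ahead of it (r.tip_extent is the distance from the TCP to the fingertips, in m); z points along the fingers, y is the direction in which the jaws open and shut (so a half turn about z gives the same grasp; the last joint's range is limited). The gripper opens to 85 mm and grips with 20 to 120 N. Pads are 22 mm wide; open, the fingers measure 114 mm over their backs; the gripper's body (76 mm by 85 mm) begins 54 mm behind the grasp point. The pads swing forward as they close: fully open they stand 13 mm farther back than shut.
Start: joints at [1.202, 0.342, 1.524, -0, 1.275, -0.146], TCP at [0.116, 0.512, 0.256] pointing down, gripper open.
Joint ranges: [-2.53, 2.53], [-0.77, 2.02], [0.04, 2.7], [-1, 4.14], [0.28, 2.66], [-3.11, 3.11]. Speed limits (rad/s): [2.57, 2.57, 3.14, 3.14, 3.14, 3.14].

INTERFACE

Orientations are given as a unit quaternion [x, y, z, w].
In Python, from workcell import r, command_gripper, optics gives the robot as it stands. The module is installed in compiled form; this text tells all that it offers. Calls block until the motion is done:
- r.reach(position, orientation): joint-space move of the TCP to a pose.
- r.move_straight(position, orientation=None, speed=0.15, max_force=None): straight line of the TCP; orientation=None keeps the orientation; speed is the mean speed in m/s. With max_force (N) it stops when the force on the tool has changed by that much, and returns True; else False.
- r.movej(angles): joint-space move.
- command_gripper(opening, force=None): finger opening in m; force is the grip in N (None keeps the last); returns when the fingers have stopped.
- r.hold(seconds).
- r.solve_ik(position, orientation): joint angles nearest the present ones, or None.
- r.read_state(): the state.
- optics.get_image(name): name is "scene" or "top" or "wrist"; returns (picture, depth): 384x512x3 uint8, red, green, blue; 384x512 float32, m along the optical axis (not along the pixel's ray), 0 where there is no reading.
- optics.camera_model(name): a dict with "K" (3x3 intrinsics, pixels), "R" (3x3) and "t" (3): a world point X has camera coordinates R X + t; the wrist camera has in their place "tool_from_camera" (4x4, takes a point from camera to tool coordinates, whose origin is the TCP and whose axes are the flange's). Camera axes: x right, y down, z forward; pixel columns grow to the right and rows downward; lengths in m; the calibration is good to about 2 mm. The wrist camera is an equidistant fisheye: a pixel r from the principal point sees the ray r / f radians off the axis. A picture is of the moment at which its call begins: read the wrist's pose just before it. camera_model takes no time and is no camera call.
A pose or a line that the arm cannot do raises r.PlanningError and nothing moves.
- r.finish_job(): hands the job in, once; it reports no verdict.
The state is a dict: "time_s": time; "joint_positions": joint angles; "dq": joint speeds; "tau": joint torques, N m; "eef_pos": TCP position; "eef_rot": TCP orientation; "contact_force": force on the tool from outside, world axes, zero at the start; "torque": the same for the moment, N m; "grip_width": finger opening in m.
Only numpy, scipy, OpenCV 4.12 (cv2) and the standard library are available. Lean on these libraries where they do the work, as an engineer would, in place of code of your own. Each camera call takes 0.05 s, during which the arm holds its last target. There are 200 camera calls.

TASK

Weigh the sample: with the pan empty, wake the balance with its yellow key and then zero it with its blue key, then stand the small dropper bottle (blue cap, purple label) upright in the middle of the weighing pan, let go of it, and record the weight with the green key. Press one key at a time, fully home for a moment, and let it come back up before the next; never press the red key. Set the bottle down without dropping it and leave everything else where it is.

Things in the scene. Friction and masses are not known exactly. Their poses are not given: they have to be found in the camera images.
- balance: Bench balance, fixed, white, 260 mm front to back (x) by 184 mm wide (y). Origin: centre of its footprint on the worktop; z up, -x is its front. In its frame the grey key panel rises from x -130, z 25 mm to x -58, z 75 mm (35 degrees slope), facing front and up; the keys' top centres lie at x -104, z 57 mm, 11 mm out of the panel. Deck round the pan: z 60 mm.
- head_edge (a point): Middle of the lower front edge of the balance's display head, which juts out over the keys across the whole width: in the balance's frame at x -112, y 0, z 107 mm; the head reaches back to x -33 and up to z 113 mm. So the keys cannot be reached straight from above, only with the tool tilted as the panel is. Axes as the balance's.
- pan (a point): Centre of the top face of the round flat steel weighing pan on the balance, 94 mm across, 74 mm above the worktop (in the balance's frame at x 60, y 0), empty at the start.
- dropper_bottle: The sample: small white dropper bottle with a blue cap and a purple label, 34 mm across, 78 mm high (straight-sided for the lower 40 mm), 60 g or so, standing on the worktop. Origin: centre of its underside; z along it.
- sample (a point): The middle of the dropper bottle, 39 mm above its underside, on its axis; z along the bottle.
- yellow_key_top (a point): The middle of the top of the round yellow key, 18 mm across. z axis: straight out of the key (35 degrees from vertical, leaning to the front of the balance), so the key is pressed along -z. The four keys stand in one row 38 mm apart along the balance's y, in an order that varies.
- yellow_key (a joint): Travel of the yellow key in m: 0 up, 0.005 fully down. A spring brings it back; it starts to move at 1.5 N and is fully down at 5 N.
- blue_key_top (a point): The middle of the top of the round blue key, 18 mm across. z axis: straight out of the key (35 degrees from vertical, leaning to the front of the balance), so the key is pressed along -z. The four keys stand in one row 38 mm apart along the balance's y, in an order that varies.
- blue_key (a joint): Travel of the blue key in m: 0 up, 0.005 fully down. A spring brings it back; it starts to move at 1.5 N and is fully down at 5 N.
- green_key_top (a point): The middle of the top of the round green key, 18 mm across. z axis: straight out of the key (35 degrees from vertical, leaning to the front of the balance), so the key is pressed along -z. The four keys stand in one row 38 mm apart along the balance's y, in an order that varies.
- green_key (a joint): Travel of the green key in m: 0 up, 0.005 fully down. A spring brings it back; it starts to move at 1.5 N and is fully down at 5 N.
- red_key_top (a point): The middle of the top of the round red key, 18 mm across. z axis: straight out of the key (35 degrees from vertical, leaning to the front of the balance), so the key is pressed along -z. The four keys stand in one row 38 mm apart along the balance's y, in an order that varies.
- red_key (a joint): Travel of the red key in m: 0 up, 0.005 fully down. A spring brings it back; it starts to move at 1.5 N and is fully down at 5 N.
- amber_bottle: Bystander: brown bottle with a white cap, 58 mm across, 112 mm high. Origin: centre of its underside. It, the white bottle and the dropper bottle trade places.
- hdpe_bottle: Bystander: white bottle with a white cap and a green label, 62 mm across, 120 mm high. Origin: centre of its underside.
- petri_a: Bystander: petri dish, 61 mm across, 12 mm high. Origin: centre of its underside.
- tape_roll_yellow: Bystander: roll of yellow tape lying flat, 75 mm across, 19 mm high. Origin: centre of its underside.
Mind the look-alikes: they are no part of the job. Of the things that look like the dropper_bottle, take the one that is farthest to the robot's right at the start.

How it is judged:
By the outcome, as a careful person would: the job done as asked, in the order asked, and still so for the second after the job is handed in, with the robot touching nothing.
It also fails if it takes over 67 s, if anything falls off the work surface, if the arm or the gripper's body presses on something with over 40 N, if the wrist force passes 120 N, or if a joint passes its speed limit or range.

## Working session

There is one attempt and no reset: what is moved stays moved. The work goes in short steps, each a Python script; the robot and the scene stay as the last script left them, time stands still between calls to the robot, and variables do not carry over. Pictures are saved under pics/ and viewed, about 8 in all and at most 12, crops included, and the job is handed in when it is done.

```bash
mkdir -p pics; cat > h.py <<'E'
import numpy as np, cv2
from workcell import r, command_gripper, optics
def snap(n,f):
    p,d=optics.get_image(n); np.savez(f'pics/{f}.npz',p=p,d=d); cv2.imwrite(f'pics/{f}.png',p[:,:,::-1]); return p,d
def px2w(n,d,u,v,w=1):
    m=optics.camera_model(n); K=m['K']; a=d[int(v)-w:int(v)+w+1,int(u)-w:int(u)+w+1]; z=np.median(a[a>0])
    return m['R'].T@(z*np.linalg.inv(K)@[u,v,1]-m['t'])
def cloud(n,d):
    m=optics.camera_model(n); v,u=np.mgrid[:384,:512]
    c=np.stack([u,v,np.ones_like(u)],-1)@np.linalg.inv(m['K']).T*d[...,None]
    return (c-m['t'])@m['R']
E
python3 - <<'E'
from h import *
a,_=snap('scene','s0'); b,_=snap('top','t0')
cv2.imwrite('pics/both.png',cv2.resize(np.vstack([a,b])[:,:,::-1],None,fx=.78,fy=.78)) 
for n in('scene','top'):
    m=optics.camera_model(n);print(n,m['K'],-m['R'].T@m['t'],m['R'][2])
print(r.read_state(),r.tip_extent)
E
```

```text
scene [[416.61584084   0.         263.01896153]
 [  0.         416.61584084 193.85672775]
 [  0.           0.           1.        ]] [-0.47469444 -0.48475909  0.58699255] [ 0.80451756  0.42264257 -0.41728259]
top [[348.05036047   0.         258.08409739]
 [  0.         348.05036047 184.79325333]
 [  0.           0.           1.        ]] [0.30732662 0.03660497 1.22148888] [ 0.17286689 -0.02227738 -0.98469323]
{'time_s': 0.1, 'joint_positions': array([ 1.20199395e+00,  3.42666535e-01,  1.52491588e+00,  3.76592796e-06,
        1.27537794e+00, -1.46039975e-01]), 'dq': array([ 6.12817997e-04,  7.99908991e-05, -2.87838889e-03, -1.00158794e-03,
       -2.46454556e-03, -1.38069715e-03]), 'tau': array([ 4.40303911e-04, -4.34445190e+01, -2.46485084e+01, -4.01066372e-04,
        4.61098447e-03, -3.66848576e-05]), 'eef_pos': array([0.11586887, 0.51173251, 0.25569038]), 'eef_rot': array([ 1.11151570e-01,  9.93803230e-01, -6.60858689e-04, -1.75841437e-04]), 'contact_force': array([-0.65995375,  0.40056702,  0.38812554]), 'torque': array([ 0.06833316, -0.02461978,  0.05596556]), 'grip_width': 0.08554427281773597} 0.025
```

View pics/both.png

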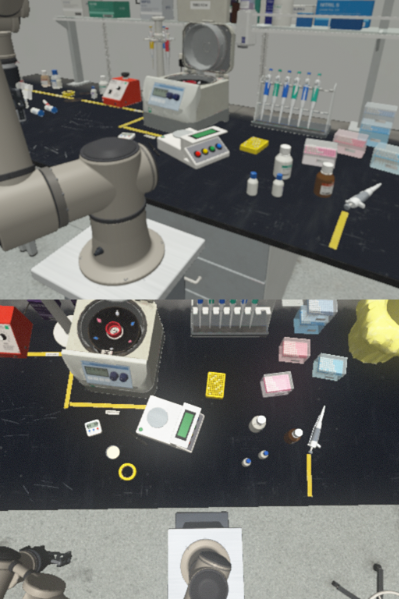

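```bash
python3 - <<'E'
from h import *
s=np.load('pics/s0.npz');t=np.load('pics/t0.npz')
A=s['p'][150:264,190:430]; B=t['p'][110:224,160:400]
cv2.imwrite('pics/c1.png',np.vstack([cv2.resize(x,None,fx=2.6*1.0,fy=2.6,interpolation=cv2.INTER_CUBIC) for x in(A,B)])[:,:,::-1])
hs=[cv2.cvtColor(x['p'],cv2.COLOR_RGB2HSV) for x in(s,t)]
for n,x,h in(('scene',s,hs[0]),('top',t,hs[1])):
  W=cloud(n,x['d'])
  ok=(h[...,1]>120)&(h[...,2]>50)&(W[...,2]>.01)&(W[...,2]<.13)&(W[...,0]>.25)&(W[...,0]<.85)&(abs(W[...,1])<.4)&(x['d']>0)
  hh=h[...,0].astype(int)
  for c,m in(('red',(hh<6)|(hh>172)),('yel',(hh>20)&(hh<33)),('grn',(hh>45)&(hh<85)),('blu',(hh>95)&(hh<125)),('pur',(hh>=126)&(hh<165))):
    k,l,st,ce=cv2.connectedComponentsWithStats((ok&m).astype(np.uint8))
    for i in range(1,k):
      if st[i,4]>=8: print(n,c,st[i,4],ce[i].round(1),np.median(W[l==i],0).round(4),)
E
```

```text
scene red 39 [253.  196.9] [0.517  0.0694 0.0555]
scene yel 403 [325.5 185.4] [ 0.7785 -0.0658  0.0222]
scene yel 33 [262.4 193.4] [0.5539 0.0574 0.0557]
scene grn 113 [261.1 171. ] [0.5771 0.0757 0.1164]
scene grn 26 [271.5 190.3] [0.5883 0.0435 0.0553]
scene blu 31 [280.1 187. ] [0.624  0.0303 0.0554]
scene blu 57 [325.1 223.6] [ 0.4291 -0.1902  0.0758]
scene blu 42 [357.8 226. ] [ 0.461  -0.2668  0.0737]
top yel 574 [276.3 110.8] [ 0.7912 -0.0608  0.0195]
top yel 203 [163.7 220.2] [0.3991 0.3342 0.0171]
top blu 28 [341.1 196.1] [ 0.4672 -0.2664  0.0768]
top blu 25 [318.5 206.2] [ 0.4345 -0.1872  0.0773]
```

View pics/c1.png

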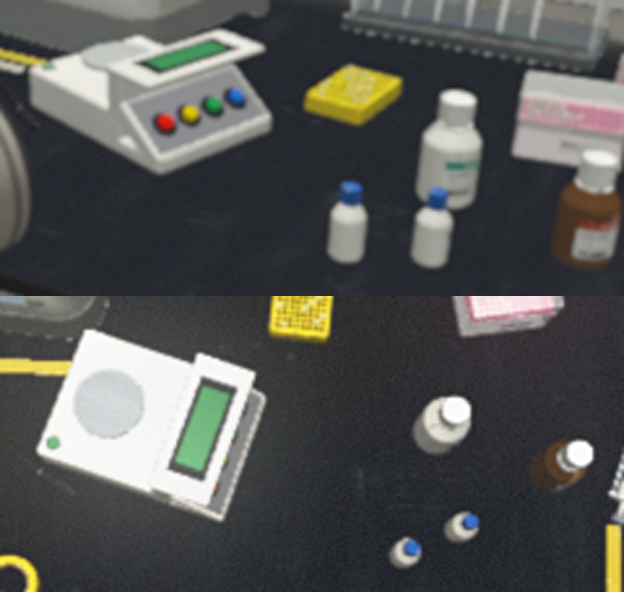

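```bash
cat >> h.py <<'E'
from scipy.spatial.transform import Rotation as Ro
def quat(z,y):
    z=np.array(z,float);z/=np.linalg.norm(z); y=np.array(y,float)-np.dot(y,z)*z; y/=np.linalg.norm(y)
    return Ro.from_matrix(np.stack([np.cross(y,z),y,z],1)).as_quat()
E
python3 - <<'E'
from h import *
from scipy.optimize import least_squares
for n,f in(('scene','s0'),('top','t0')):
  x=np.load(f'pics/{f}.npz'); W=cloud(n,x['d']); p=x['p']
  ok=(x['d']>0)
  near=ok&(np.hypot(W[...,0]-.6,W[...,1]-.13)<.2)
  if n=='top':
    m=near&(W[...,2]>.03)&(W[...,2]<.14)
    k,l,st,ce=cv2.connectedComponentsWithStats(m.astype(np.uint8)); i=1+np.argmax(st[1:,4])
    q=W[l==i]; R=cv2.minAreaRect((q[:,:2]*1000).astype(np.float32)); print('bal',R,cv2.boxPoints(R))
    hd=q[q[:,2]>.1]; print('head',cv2.minAreaRect((hd[:,:2]*1000).astype(np.float32)),np.median(hd[:,2]))
    pn=q[(q[:,2]>.067)&(q[:,2]<.082)]; print('pan',len(pn),cv2.minEnclosingCircle((pn[:,:2]*1000).astype(np.float32)),np.median(q[(q[:,2]<.08)][:,2]))
    g=q[(np.hypot(q[:,0]-.627,q[:,1]-.204)<.035)];print('panz',np.median(g[:,2]))
  for nm,c,rad,zl,zh in(('A',(.434,-.188),.017,.006,.04),('B',(.466,-.267),.017,.006,.04),('capA',(.434,-.188),.008,.062,.076),('capB',(.466,-.267),.008,.062,.076),('hdpe',(.57,-.24),.031,.01,.08),('amb',(.52,-.35),.029,.01,.06)):
    q=W[ok&(np.hypot(W[...,0]-c[0],W[...,1]-c[1])<(.04 if rad<.02 else .07))&(W[...,2]>zl)&(W[...,2]<zh)]
    if len(q)<6: print(n,nm,len(q));continue
    cam=optics.camera_model(n);C=-cam['R'].T@cam['t']
    s=least_squares(lambda o:np.hypot(q[:,0]-o[0],q[:,1]-o[1])-rad,np.median(q[:,:2],0)+.01*(np.median(q[:,:2],0)-C[:2])/.5,loss='soft_l1',f_scale=.002)
    print(n,nm,len(q),s.x.round(4),'res',np.median(abs(s.fun)).round(4))
print(optics.camera_model('wrist'))
E
```

```text
scene A 154 [ 0.4343 -0.1881] res 0.0009
scene B 153 [ 0.4675 -0.265 ] res 0.0011
scene capA 38 [ 0.4329 -0.1887] res 0.0007
scene capB 42 [ 0.4556 -0.27  ] res 0.002
scene hdpe 474 [ 0.6052 -0.2423] res 0.0012
scene amb 340 [ 0.5483 -0.3989] res 0.001
bal ((609.4871826171875, 145.89242553710938), (255.1273651123047, 184.6135711669922), 69.80624389648438) [[478.81998    58.033928 ]
 [652.08545    -5.6939163]
 [740.1544    233.75092  ]
 [566.8889    297.47876  ]]
head ((584.248046875, 76.84825134277344), (78.70498657226562, 184.1207733154297), 70.08698272705078) 0.11245970568083084
pan 585 ((585.6470336914062, 164.69920349121094), 102.9542465209961) 0.0592402114508229
panz 0.07288854922722438
top A 21 [ 0.4333 -0.1888] res 0.0003
top B 24 [ 0.4664 -0.2657] res 0.0004
top capA 13 [ 0.4342 -0.1881] res 0.0007
top capB 14 [ 0.4666 -0.2639] res 0.001
top hdpe 181 [ 0.6043 -0.2437] res 0.0014
top amb 87 [ 0.5473 -0.3995] res 0.0005
{'K': array([[297.31863964,   0.        , 254.53826226],
       [  0.        , 297.31863964, 195.89901859],
       [  0.        ,   0.        ,   1.        ]]), 'tool_from_camera': array([[ 5.58999966e-04, -9.45958660e-01, -3.24286758e-01,
         8.35176137e-02],
       [ 9.99999573e-01,  7.67221323e-04, -5.14236005e-04,
        -7.38437008e-04],
       [ 7.35245718e-04, -3.24286332e-01,  9.45958685e-01,
        -1.18923126e-01],
       [ 0.00000000e+00,  0.00000000e+00,  0.00000000e+00,
         1.00000000e+00]])}
```

```bash
cat >> h.py <<'E'
O=np.array([.609,.1445,0]); yaw=np.deg2rad(70); bx=np.array([np.cos(yaw),np.sin(yaw),0]); by=np.array([-bx[1],bx[0],0]); ez=np.array([0,0,1.])
a35=np.deg2rad(35); nk=-np.sin(a35)*bx+np.cos(a35)*ez; qk=quat(-nk,by); qd=quat(-ez,by)
KY=dict(red=.057,yellow=.019,green=-.019,blue=-.057)
def key(c): return O-.104*bx+KY[c]*by+.057*ez
def tcp(c,h): return key(c)+nk*(h+.025)   # tip h above key top
def w2wrist(P):
    s=r.read_state(); m=optics.camera_model('wrist'); T=m['tool_from_camera']
    R=Ro.from_quat(s['eef_rot']).as_matrix(); c=T[:3,:3].T@(R.T@(np.asarray(P)-s['eef_pos'])-T[:3,3])
    th=np.arctan2(np.hypot(c[0],c[1]),c[2]); k=m['K'][0,0]*th/np.hypot(c[0],c[1]); return np.array([c[0]*k+m['K'][0,2],c[1]*k+m['K'][1,2]])
E
python3 - <<'E'
from h import *
for c in KY: print(c,key(c).round(4),[r.solve_ik(tcp(c,h),qk) for h in(.1,-.006)])
print(r.solve_ik([.4665,-.2655,.039],qd),r.solve_ik(O+.06*bx+[0,0,.15],qd))
command_gripper(0.0,40)
r.reach(tcp('yellow',.12),qk); r.move_straight(tcp('yellow',.05))
p,d=snap('wrist','w1'); vis=p[:,:,::-1].copy()
for c in KY:
  u=w2wrist(key(c)); print(c,u.round(1)); cv2.drawMarker(vis,tuple(int(x) for x in u.round()),(255,0,255),0,8)
cv2.imwrite('pics/w1m.png',cv2.resize(vis,None,fx=1.5,fy=1.5)); s=r.read_state();print(s['time_s'],s['eef_pos'],tcp('yellow',.05))
E
```

```text
red [0.5199 0.0663 0.057 ] [array([-0.50757844,  0.42444568,  1.87901389,  0.70214911,  1.06947444,
        2.56272059]), array([-0.37637984,  0.58695288,  1.93203391,  0.86321293,  0.85487514,
        2.45376081])]
yellow [0.5556 0.0533 0.057 ] [array([-0.49552306,  0.47961766,  1.77653269,  0.69025506,  1.09990992,
        2.60497528]), array([-0.37431252,  0.62902808,  1.82724706,  0.82501865,  0.89561598,
        2.51590116])]
green [0.5913 0.0403 0.057 ] [array([-0.48517777,  0.53556213,  1.6698654 ,  0.67787105,  1.13406068,
        2.64768541]), array([-0.37253654,  0.67358653,  1.71892348,  0.79043283,  0.93885796,
        2.57496208])]
blue [0.627  0.0273 0.057 ] [array([-0.47620174,  0.59284867,  1.55819911,  0.6654105 ,  1.17204845,
        2.69101878]), array([-0.37099431,  0.72081783,  1.60621211,  0.7590332 ,  0.98490468,
        2.63174776])]
[-6.60233248e-01  6.31983050e-01  1.73504134e+00 -4.44089210e-16
  7.74568264e-01  2.83042526e+00] [ 1.93010845e-01  6.79258992e-01  1.25449212e+00 -4.44089210e-16
  1.20784154e+00 -2.59951596e+00]
red [308.1 217.7]
yellow [255.2 217.8]
green [202.3 217.4]
blue [152.6 216.7]
3.95 [0.5413009  0.0125369  0.11914644] [0.54086264 0.01284643 0.1184364 ]
```

View pics/w1m.png

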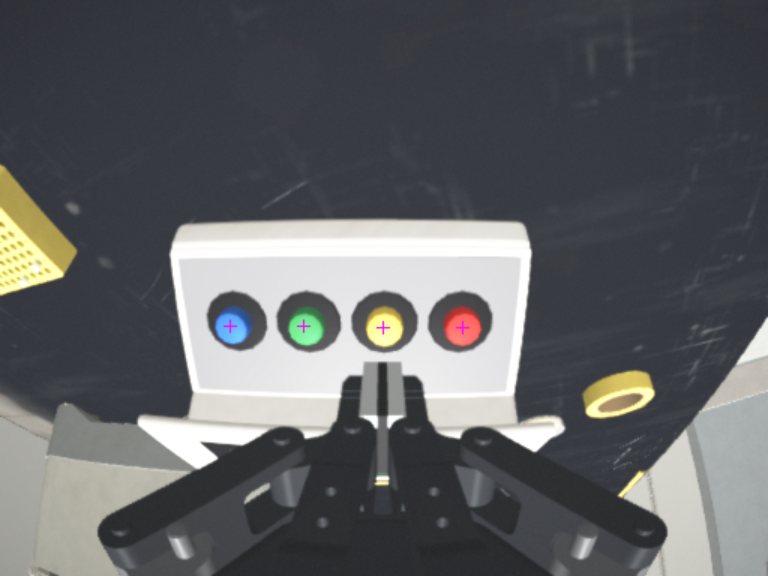

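The picture shows blue (232,327), green (306,327), yellow (384,327) and red (463,327). All four predicted marks fall on their keys, so the pose is good; next I press yellow, then blue.

```bash
cat >> h.py <<'E'
def press(c,depth=-.009,F=9):
    f0=r.read_state()['contact_force']
    r.move_straight(tcp(c,.004),qk,speed=.08)
    st=r.move_straight(tcp(c,depth),speed=.02,max_force=F); r.hold(.4)
    s=r.read_state(); print(c,st,'tip h mm',(((s['eef_pos']-key(c))@nk-.025)*1e3).round(2),'F along n',((s['contact_force']-f0)@nk).round(2))
    r.move_straight(tcp(c,.05),speed=.1); r.hold(.3)
E
python3 - <<'E'
from h import *
press('yellow'); snap('scene','s1'); print(r.read_state()['time_s'])
E
```

```text
yellow True tip h mm -6.09 F along n 6.8
6.6833
```

```bash
python3 - <<'E'
from h import *
r.move_straight(tcp('blue',.05)); press('blue',F=11); r.move_straight(tcp('blue',.12)); snap('scene','s2'); print(r.read_state()['time_s'])
cv2.imwrite('pics/disp.png',np.vstack([cv2.resize(np.load(f'pics/{f}.npz')['p'][155:215,200:300],None,fx=4,fy=4,interpolation=cv2.INTER_CUBIC) for f in('s0','s1','s2')])[:,:,::-1])
E
```

```text
blue True tip h mm -6.08 F along n 6.95
10.7
```

View pics/disp.png

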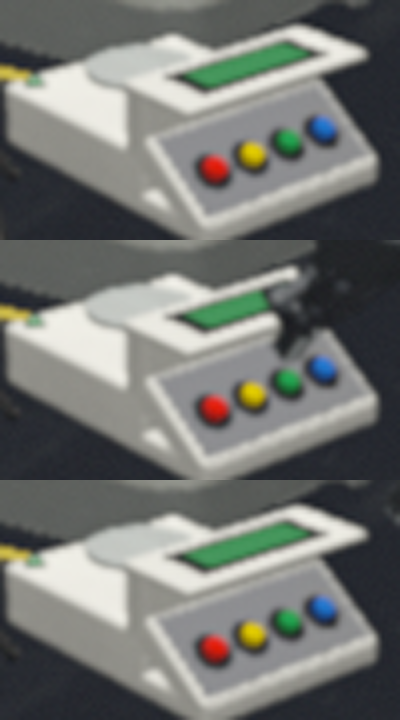

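```bash
cat >> h.py <<'E'
qe=quat(-ez,-by); B=np.array([.4667,-.2653,0]); PAN=O+.06*bx+.074*ez
E
python3 - <<'E'
from h import *
r.reach(B+[-.06,-.03,.22],qe); command_gripper(.06)
p,d=snap('wrist','w2'); vis=p[:,:,::-1].copy()
for P in(B,B+[0,0,.078],B+[-.017,0,.02]):
  u=w2wrist(P); print(u.round(1)); cv2.drawMarker(vis,tuple(int(x) for x in u.round()),(255,0,255),0,8)
cv2.imwrite('pics/w2m.png',cv2.resize(vis,None,fx=1.5,fy=1.5)); print(r.read_state()['time_s'],r.read_state()['joint_positions'])
E
```

```text
[294.6 127.9]
[306.2 136.8]
[282.3 134.8]
13.9917 [-7.80638416e-01  3.34750625e-01  1.64161910e+00  1.74433996e-05
  1.16520721e+00 -4.31588093e-01]
```

View pics/w2m.png

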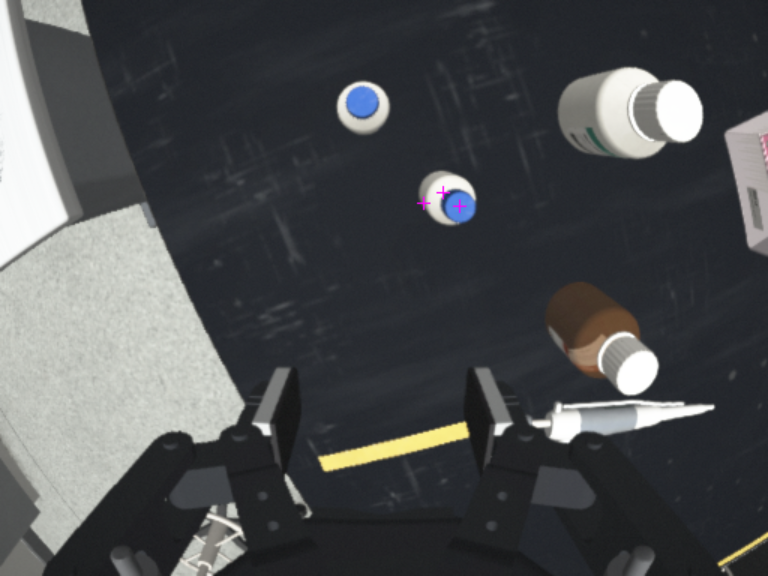

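Two blue-capped candidates show up: A at (362,102) and B at (458,205). The brown bottle and the white bottle have white caps, so they're out. B is farther right and its predicted cap centre matches, so I'm taking B.

```bash
python3 - <<'E'
from h import *
r.reach(B+[0,0,.14],qe); hit=r.move_straight(B+[0,0,.039],speed=.08,max_force=8)
s=r.read_state(); print(hit,s['eef_pos']); f0=s['contact_force']
command_gripper(.0,25); s=r.read_state(); print('grip',s['grip_width'],s['contact_force']-f0)
r.move_straight(B+[0,0,.2],speed=.12); r.hold(.2); s=r.read_state(); print('grip',s['grip_width'],s['contact_force']-f0,s['eef_pos'],s['time_s'])
snap('wrist','w3'); snap('scene','s3')
p=np.load('pics/w3.npz')['p'];q=np.load('pics/s3.npz')['p']
cv2.imwrite('pics/g.png',np.hstack([p,cv2.resize(q[80:272,256:512],(512,384))])[:,:,::-1][:,:,:][::1,:784] if 0 else cv2.resize(np.hstack([p,cv2.resize(q[80:272,256:512],(512,384))]),(800,300))[:,:,::-1])
E
```

```text
False [ 0.46701931 -0.265511    0.03950485]
grip 0.03283820557135908 [-0.01362159  0.79539062  4.9475941 ]
grip 0.032469780129711294 [ 0.52655095 -0.85198629 -1.00148529] [ 0.46653985 -0.26519009  0.19950728] 17.95
```

View pics/g.png

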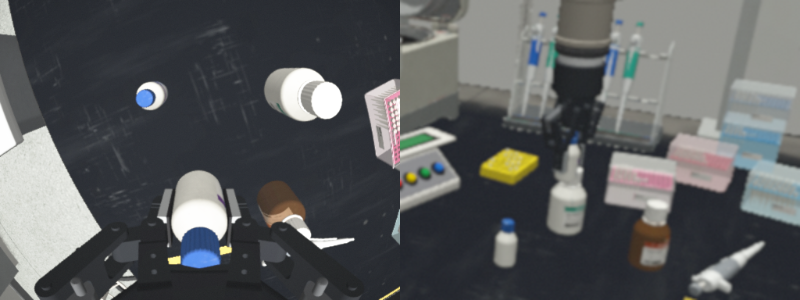

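```bash
python3 - <<'E'
from h import *
d=np.load('pics/t0.npz')['d']; W=cloud('top',d)
m=(d>0)&(W[...,2]>.13)&(W[...,0]>.5)&(W[...,0]<1)&(abs(W[...,1])<.45)
P=W[m]
for c in(PAN,PAN+.1*bx): D=np.hypot(*(P[:,:2]-c[:2]).T); print(D.min(),P[D.argmin()])
r.reach(PAN+[0,0,.13],qe); r.hold(.2); s=r.read_state(); print(s['eef_pos'],PAN,s['time_s'],s['joint_positions'])
hit=r.move_straight(PAN+[0,0,.05],speed=.1,max_force=15)
f0=r.read_state()['contact_force']
hit2=r.move_straight(PAN+[0,0,.0365],speed=.01,max_force=4)
s=r.read_state(); print(hit,hit2,s['eef_pos']-PAN,s['contact_force']-f0,s['time_s'])
E
```

```text
0.12948711738204208 [0.74590423 0.25764339 0.13615173]
0.07726398781146455 [0.74094026 0.29754401 0.13193165]
[0.62976529 0.1998145  0.20410468] [0.62952121 0.20088156 0.074     ] 20.05 [ 1.91385533e-01  6.33570630e-01  1.18521248e+00 -9.76507886e-05
  1.32274782e+00  5.41952776e-01]
False True [-1.37458031e-05 -1.39184245e-05  3.95027032e-02] [-0.2015443   0.118336    3.96023323] 21.9833
```

```bash
python3 - <<'E'
from h import *
command_gripper(.058); r.hold(.2)
r.move_straight(PAN+[0,0,.17],qe,speed=.12)
p,d=snap('wrist','w4'); vis=p[:,:,::-1].copy()
for P in(PAN,PAN+[0,0,.078]):
  u=w2wrist(P); print(u.round(1)); cv2.drawMarker(vis,tuple(int(x) for x in u.round()),(255,0,255),0,8)
q,_=snap('scene','s4')
cv2.imwrite('pics/pl.png',cv2.resize(np.hstack([vis,cv2.resize(q[70:262,180:436],(512,384))[:,:,::-1]]),(800,300))); print(r.read_state()['time_s'])
E
```

```text
[254.9 180.6]
[254.9 208.9]
23.9
```

View pics/pl.png

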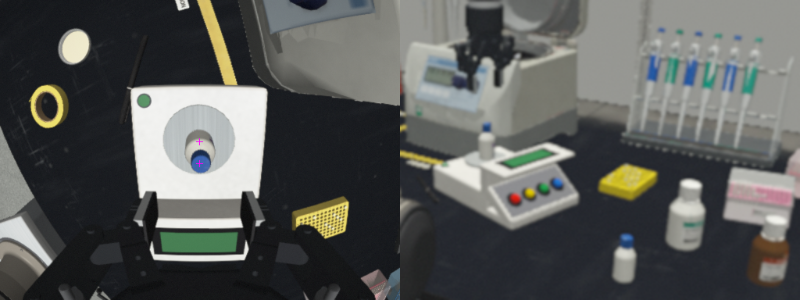

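The bottle stands upright on the pan: its base and cap sit at the predicted marks (199,141) and (199,163), and the pan circle's centre is at about (199,139). Next is the green key.

```bash
python3 - <<'E'
from h import *
r.move_straight(PAN+[0,0,.23],speed=.2); r.move_straight(tcp('green',.12)*[1,1,0]+[-.03,-.04,.3],speed=.25); command_gripper(0,40)
r.reach(tcp('green',.12),qk); r.move_straight(tcp('green',.05)); r.hold(.3)
press('green',F=11); r.move_straight(tcp('green',.15)); r.hold(.2)
q,_=snap('scene','s5'); t,_=snap('top','t5')
cv2.imwrite('pics/fin.png',cv2.resize(np.hstack([cv2.resize(q[90:282,200:456],(512,384)),t]),(800,300))[:,:,::-1]); print(r.read_state()['time_s'])
E
```

```text
green True tip h mm -6.08 F along n 7.34
33.2083
```

View pics/fin.png

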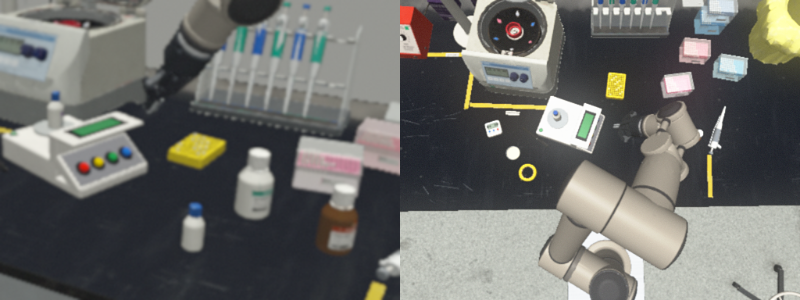

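The bottle still stands on the pan at (55,110), all the keys are up, the bystanders haven't moved, and the arm is clear. I'm handing in.

```bash
python3 -c "
from h import *
r.finish_job()"
```

```text
the job is handed in; nothing more can be done
```

I completed the weighing and handed the job in at about 33 s on the robot's clock; the job reports no verdict.

- **Keys:** I pressed yellow, then blue with the pan empty, then green once the bottle was on the pan and released. Each press stopped at the same depth (6.1 mm below the estimated key top) and held about 7 N, above the 5 N needed for full travel. I never went near the red key.
- **Bottle:** I took the blue-capped bottle farthest to the robot's right, and its purple label came into view once I had lifted it. It touched down softly, with about 4 N of contact at the expected height.
- **Last checks:** The bottle was upright within a few mm of the pan's centre, all keys were up, the other things looked undisturbed, and the arm was clear.
- **Not confirmed:** I saw no change on the balance display after the yellow and blue presses. That the keys registered rests on the force and depth readings alone.

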